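Fetch the last chilli jar from under the riser with the reacher

TASK

The last jar of chilli, the one with the orange lid, stands at the back under the clear display riser where no hand fits. Take the reacher by its grip, put its open jaws round the jar, squeeze the trigger gently to close them on it and draw the jar out upright without touching it by hand under there; then let go, lay the reacher aside flat on the table clear of the riser, and by hand set the jar down gently, standing, on the round wooden board on top of the riser. Leave the herb jar, the sauce bottles and the cardboard tube as they stand.

Things in the scene. Friction and masses are not known exactly. Their poses are not given: they have to be found in the camera images.
- riser: Fixed display riser of 6 mm clear acrylic: 280 mm deep (its x), 300 mm wide (its y), 78 mm high, so the gap below is 72 mm high and 288 mm wide. Closed at the sides and the back, open only at the front, which is its -x side (front edge at x = -140 mm). Origin: on the table under its centre, z up.
- board: Fixed round wooden board, 120 mm across and 12 mm thick, lying on top of the riser near its front. Origin: centre of its underside (78 mm above the table); its top is 12 mm higher.
- chilli: The wanted jar: upright round spice jar with orange lid and orange label, 46 mm across, 60 mm tall, 110 to 220 g. Origin: centre of its underside, z up. It stands on the table under the riser, 160 to 220 mm behind the front edge.
- chilli_center (a point): Centre of the chilli jar, 30 mm above its underside.
- herb_center (a point): Centre, half-way up, of the herb jar: same size as the chilli jar, black lid, white label; it stands beside the chilli jar (100 to 116 mm between the centres sideways, on either side) under the riser.
- reacher: Short hand reacher, 390 mm long, 0.26 kg, lying on its side; it can slide on the table as it lies. Its x runs along the shaft to the jaws, z up. Origin: on the table under the shaft, level with the back face of the pistol grip. Shaft axis at y = 0, 14 mm up, 18 mm thick; a green housing covers x = -20..90 mm, 30 mm wide, 28 mm high; the jaws turn on pins at x = 300 mm.
- reacher_grip (a point): Point to hold: mid-way between grip and trigger faces, 14 mm up, reacher x = 27, y = 60 mm. The grey grip is a bar across the shaft, x = 0..24, y = 15..109 mm, 27 mm high; the green trigger is a parallel bar before it, x = 43..54, y = 15..79 mm, 4 to 24 mm above the table. One finger behind the grip and one in front of the trigger hold it: 54 mm over both at rest, 36 with the trigger home.
- reacher_jaws (a point): Point where a jar's centre line belongs when the jaws close: mid-way between them, at reacher x = 350, y = 0, 14 mm above the table. The open jaws reach 22 mm beyond it, stand 84 mm apart inside at the tips and 104 mm over all, and are 20 mm high, from 4 to 24 mm above the table.
- trigger (a joint): Trigger travel in m: 0 at rest (jaws fully open) to 0.018 (jaws shut). It slides straight back to the grip against a spring that needs 10 N to start and 19 N at the end, and springs back. Each mm brings the jaw tips about 5 mm nearer each other; they meet the 46 mm glass jar at about 0.0125, tips behind it. Of the squeeze beyond the spring each jaw passes on a third; 25 to 50 N in all is plenty.
- jaw_left: Left jaw (reacher +y side): a steel arm and two rubber pads. Origin: its pin.
- jaw_right: Right jaw (reacher -y side). Origin: its pin.
- sauce_top_center (a point): Centre, half-way up, of a dark red sauce bottle, 54 mm across, 150 mm tall, standing on a back corner of the riser, on the side away from the robot.
- sauce_center (a point): Centre, half-way up, of an orange sauce bottle of the same size on the table, on the far side of the work.
- tube_center (a point): Centre, half-way up, of a cardboard tube, 77 mm across, 170 mm tall, on the table behind the riser.

How it is judged (in metres and radians):
On the way, in this order (a step that is already met when the one before it is completed fails the run):
1. both jaws of the reacher are squeezed onto the chilli jar while it still stands under the riser (contact force between each of jaw_left, jaw_right and chilli above 0.5 N and value of joint trigger above 0.008 m and x of chilli_center in the frame of riser above -0.03 m), for 0.2 s.
2. the chilli jar is out in front of the riser, upright on the table (x of chilli_center in the frame of riser below -0.168 m and angle between chilli's own z axis and vertical below 0.15 rad and height (world z) of chilli_center below 0.04 m), for 0.2 s.
3. the jar is held in the hand, lifted off the table (contact force between the fingers and chilli above 0.5 N and height (world z) of chilli_center above 0.05 m), for 0.1 s.
At the end, for the whole second after the job is handed in: The chilli jar stands still and upright (within 0.1 rad) on the round board (centre within 37 mm of the board's); the reacher lies still on its side on the table, trigger released, its jaw point at least 25 mm in front of the riser's front edge or 50 mm off to a side (horizontal distance between chilli_center and board below 0.037 m and height (world z) of chilli_center between 0.115 and 0.126 m and angle between chilli's own z axis and vertical below 0.1 rad and linear speed of each of chilli, reacher below 0.02 m/s and (x of reacher_jaws in the frame of riser below -0.165 m or y of reacher_jaws in the frame of riser below -0.2 m or y of reacher_jaws in the frame of riser above 0.2 m) and height (world z) of each of reacher_grip, reacher_jaws below 0.03 m and angle between reacher's own z axis and vertical below 0.15 rad and value of joint trigger below 0.003 m); the robot touches nothing.
It fails at once if a hand touches the chilli jar while it is under the riser (contact force between any of the fingers, the arm and chilli above 0.3 N and x of chilli_center in the frame of riser above -0.14 m and height (world z) of each of chilli_center, chilli_center below 0.06 m and y of chilli_center in the frame of riser between -0.15 and 0.15 m).
It fails at once if a jaw presses the jar with more than 25 N (contact force between any of jaw_left, jaw_right and chilli above 25 N).
It fails at once if the chilli jar is tipped over (angle between chilli's own z axis and vertical above 0.6 rad).
It fails at once if the chilli jar is dropped or flung (faster than 0.5 m/s outside the fingers) (linear speed of chilli above 0.5 m/s and contact force between the fingers and chilli below 0.05 N).
It fails at once if the herb jar, a sauce bottle or the tube is moved by more than 25 mm (distance of any of herb_center, sauce_top_center, sauce_center, tube_center from where it was at the start of the episode above 0.025 m).
It also fails if it takes over 67 s, if anything falls off the work surface, if the arm or the gripper's body presses on something with over 40 N, if the wrist force passes 120 N, or if a joint passes its speed limit or range.

ROBOT

A 7-joint arm with a two-finger parallel gripper is mounted at the origin on the work surface. World frame = base frame: x ahead of the robot, y to its left, z up, the work surface at z = 0. Lengths are in mm, angles in rad, forces in N, time in s.
With the tool pointing down it reaches from about 400 to 875 mm from the base axis. Payload 4.4 kg.
Tool frame: the origin (TCP) lies at the very end of the fingers, on their centre line; the grasp point (between the pads) lies 19 mm behind it; z points along the fingers, y is the line along which they close (so a half turn about z gives the same grasp; the last joint's range is limited). The gripper opens to 85 mm and grips with 20 to 120 N. Pads are 22 mm wide; open, the fingers measure 114 mm over their backs; the gripper's body (76 mm by 85 mm) begins 54 mm behind the grasp point. The pads swing forward as they close: fully open they stand 13 mm farther back than shut.
Start: joints at [1.044, 0.628, 0.038, 1.517, -0.027, 0.996, -0.02], TCP at [289.06, -582.204, 231.313] pointing down, gripper open.
Joint ranges: [-3.06, 3.06], [-0.37, 2.12], [-1.25, 1.32], [0.18, 2.47], [-1.1, 4.24], [0.23, 1.98], [-2.94, 2.94]. Speed limits (rad/s): [2.57, 2.57, 3.14, 3.14, 3.14, 3.14, 3.14].

INTERFACE

Orientations are given as [roll, pitch, yaw] about the fixed x, y, z axes, in that order (R = Rz(yaw) Ry(pitch) Rx(roll)).
In Python, from cell import ctrl gives the robot as it stands.
- The arm moves only by the tool step_arm, never from a script. Its argument "series" is a list that holds one entry, the list of rows, each a list of 7 numbers: the turn, a rotation vector about the tool's x, y, z as a fraction of full scale, then the shift along the tool's x, y, z as a fraction of full scale, then the closure, from 0 (fully open) to 1 (shut). In form: [[[ax, ay, az, tx, ty, tz, gripper], ...]]. A call has 1 to 12 rows; each row shifts and turns the commanded pose from where the row before left it, along the tool's axes as they then stand; what a row does not reach is not made up. Full scale, the value 1, is 150 mm for a shift and 45 degrees for a turn. A row lasts 1/10 s, in which the tool goes at most 50 mm and 8.59 degrees, less where a joint would pass 70% of its speed; a pose out of reach is approached as far as the arm can. A call with a number of a shift or a turn outside -1 to 1 is refused whole. A call with a gripper value outside its range is refused whole. The fingers move at their own pace and stop on an object; the grip force is fixed at half the most. Time passes only in rows, so rows that do not move let the fingers close. It gives the time, the measured TCP pose, the force, the opening and the grip force at its end, in the units of the state.
- ctrl.read_state(): the state, without advancing time (a new reading comes with each control period).
- ctrl.get_image(name): name is "scene" or "side" or "wrist"; returns a dict with "img" (480x640x3 uint8, red, green, blue), "fx", "fy", "cx", "cy" (pixels), "R" (3x3) and "t" (3): a world point X has camera coordinates R X + t. Camera axes: x right, y down, z forward; pixel columns grow to the right and rows downward; lengths in mm; the calibration is good to about 2 mm. A picture is of the moment at which its call begins. There is no depth.
- ctrl.finish_job(): hands the job in; it is judged then, once.
Trained networks look in a picture, given as the dict that the camera call returned (one of the last four; its "shot" number tells which), for a name from the list of things; names that differ only in an ending like _2 or _b are one class to them, and where a whole thing is asked for, a point or a joint stands for the part that bears it (a point fixed in the world has none). Each returns a list of dicts, best first, with "score" (0 to 1); they miss things now and then, are a little off and sometimes report something else, mostly with a low value. They report only what shows in the picture. A call takes as long as a camera call.
- ctrl.recognise(picture, thing): "centre" ([column, row] in pixels, amid what is visible of it).
The state is a dict: "clock": time; "qpos": joint angles; "qd": joint speeds; "tau": joint torques, N m; "eef_pos": TCP position; "tool_rot": TCP orientation; "force": force on the tool from outside, world axes, zero at the start; "torque": the same for the moment, N m; "width": finger opening in mm; "gripper_force": force on a finger pad.
Only numpy, scipy, OpenCV 4.12 (cv2) and the standard library are available. Lean on these libraries where they do the work, as an engineer would, in place of code of your own. Each camera call takes 0.05 s, during which the arm holds its last target. There are 200 camera calls.

## Working session

There is one attempt and no reset: what is moved stays moved. The work goes in short steps, Python scripts to look and compute and a tool call to move; the robot and the scene stay as the last step left them, time stands still between calls to the robot, and variables do not carry over. Pictures are saved under pics/ and viewed, at most 10 in all, crops included, and the job is handed in when it is done.

Besides the shell and the picture viewer there is one more tool, called after "Request:" in YAML: its name, and indented under it one key for each argument. step_arm: Moves the arm, as the interface text tells. Shift numbers are shares of 150 mm and turn numbers shares of 45 degrees, none past 1 either way. Its arguments: {"type":"object","properties":{"series":{"type":"array","items":{"type":"array","items":{"type":"array","items":{"type":"number","minimum":-1,"maximum":1}}}}},"required":["series"]}

```bash
ls; mkdir -p pics
cat > h.py <<'E'
import numpy as np, cv2
from cell import ctrl
def shot(n,f=None):
    p=ctrl.get_image(n)
    if f: cv2.imwrite('pics/'+f,p['img'][:,:,::-1])
    return p
def ray(p,uv):
    d=np.array([(uv[0]-p['cx'])/p['fx'],(uv[1]-p['cy'])/p['fy'],1.])
    R=np.array(p['R']);return -R.T@np.array(p['t']),R.T@d
def onz(p,uv,z):
    c,d=ray(p,uv);return c+d*(z-c[2])/d[2]
def proj(p,X):
    c=np.array(p['R'])@np.array(X,float)+np.array(p['t']);return [p['fx']*c[0]/c[2]+p['cx'],p['fy']*c[1]/c[2]+p['cy']]
E
python3 - <<'E'
from h import *
for n in ['scene','side']:
    p=shot(n,n+'0.png')
    c,_=ray(p,[320,240]);print(n,c.round(),p['fx'])
    for t,z in [('riser',40),('board',90),('chilli',30),('chilli_center',30),('herb_center',30),('reacher',14),('reacher_grip',14),('reacher_jaws',14),('jaw_left',14),('jaw_right',14),('trigger',14),('sauce_top_center',153),('sauce_center',75),('tube_center',85)]:
        for r in ctrl.recognise(p,t)[:2]: print(t,np.round(r['centre']),round(r['score'],2),onz(p,r['centre'],z).round()[:2])
print(ctrl.read_state())
E
```

```text
pics
scene [1294. -161.  746.] 434.27134428487557
riser [406. 236.] 0.76 [613. 305.]
riser [161. 284.] 0.4 [ 590. -271.]
board [369. 215.] 0.72 [566. 223.]
board [274. 286.] 0.61 [715. -51.]
chilli [292. 329.] 0.73 [784. -34.]
reacher_grip [158. 287.] 0.66 [ 572. -282.]
reacher_jaws [164. 283.] 0.57 [ 566. -267.]
jaw_left [267. 259.] 0.64 [561. -31.]
jaw_left [159. 286.] 0.26 [ 569. -279.]
jaw_right [274. 286.] 0.59 [648. -38.]
sauce_top_center [465. 212.] 0.62 [689. 394.]
sauce_center [289. 329.] 0.71 [813. -47.]
tube_center [489. 180.] 0.76 [520. 598.]
side [319. 937. 801.] 478.1740401521369
riser [301. 340.] 0.83 [561. 323.]
board [320. 294.] 0.89 [555. 228.]
reacher [371. 204.] 0.77 [ 575. -272.]
reacher_grip [368. 206.] 0.61 [ 581. -259.]
reacher_jaws [367. 208.] 0.96 [ 581. -250.]
jaw_left [347. 250.] 0.42 [574. -31.]
jaw_left [302. 341.] 0.17 [566. 304.]
trigger [388. 199.] 0.46 [ 534. -324.]
trigger [303. 342.] 0.44 [564. 305.]
sauce_top_center [225. 316.] 0.56 [677. 414.]
sauce_center [267. 212.] 0.95 [803. -29.]
sauce_center [366. 207.] 0.68 [ 563. -160.]
tube_center [318. 239.] 0.72 [629.  40.]
{'clock': 1.5, 'qpos': array([ 1.04422933,  0.62843106,  0.03852742,  1.51737654, -0.02699165,
        0.99629367, -0.01999115]), 'qd': array([ 6.46637352e-04, -2.12598756e-04, -1.70652205e-03, -6.69977282e-04,
        5.55926609e-04,  2.45835215e-03,  5.53639501e-05]), 'tau': array([-8.04399133e-04, -5.63267362e+01,  1.22513965e+00, -1.93782681e+01,
        1.08528193e-02,  1.53230150e-03,  2.08375917e-05]), 'eef_pos': array([ 289.03262655, -582.23200032,  231.30130263]), 'tool_rot': array([ 3.14158249e+00, -1.23355210e-05,  4.60733720e-01]), 'force': array([-0.01415617, -0.25791867,  0.43176418]), 'torque': array([-0.04397975,  0.03159722,  0.00538206]), 'gripper_force': 0.0, 'width': 85.74461518761159}
```

View pics/scene0.png

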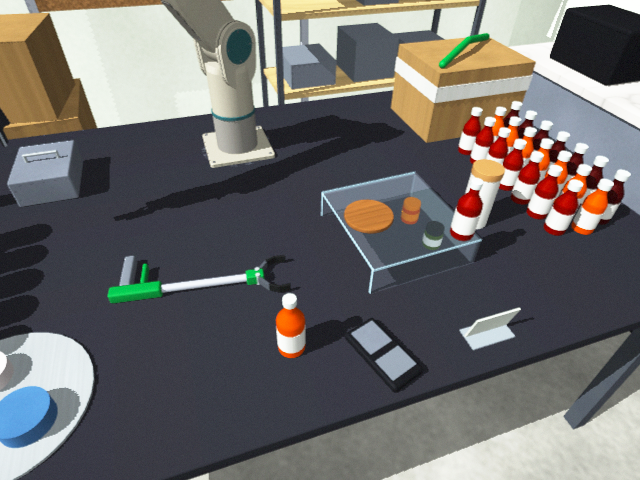

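View pics/side0.png

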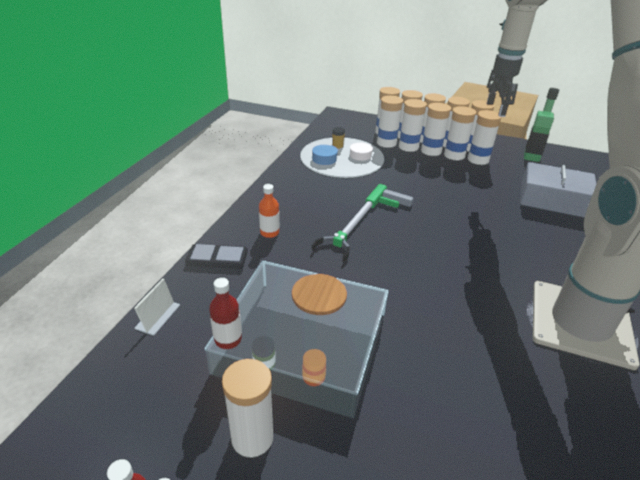

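The scene picture shows the reacher (grip at about 128,270, jaws at about 275,275), with its jaws pointing at the riser's open front. The chilli jar is at (411,210), the herb jar at (433,235) and the board at (369,215). In the side picture, chilli is at (314,367), herb at (263,352) and the board at (320,294). Next I'll zoom in.

Run:
```python
from h import *
a=cv2.imread('pics/scene0.png');b=cv2.imread('pics/side0.png')
def c(i,x,y): 
    o=cv2.resize(i[y:y+150,x:x+200],None,fx=4,fy=4,interpolation=cv2.INTER_CUBIC)
    return o
cv2.imwrite('pics/c1.png',c(a,310,155));cv2.imwrite('pics/c2.png',c(a,100,200))
cv2.imwrite('pics/c3.png',c(b,200,262));cv2.imwrite('pics/c4.png',c(b,270,140))
```

```text
(no output)
```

View pics/c1.png

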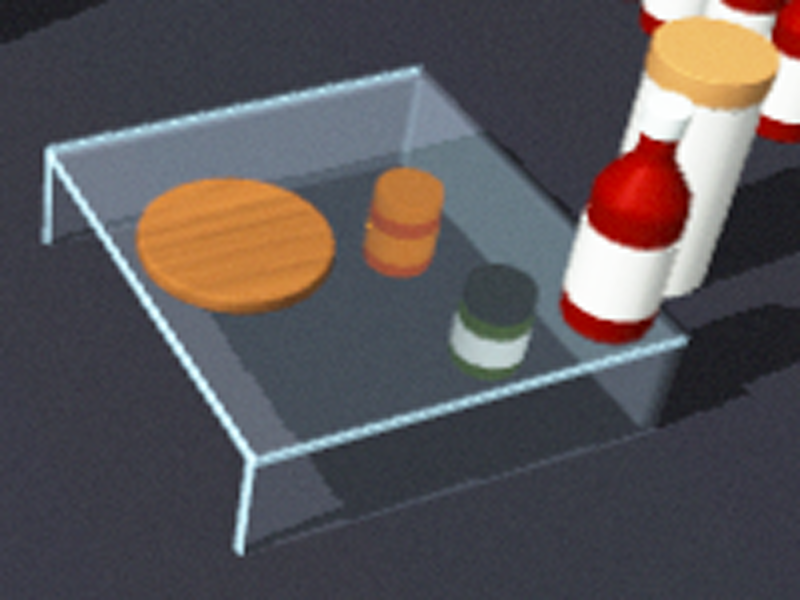

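View pics/c2.png

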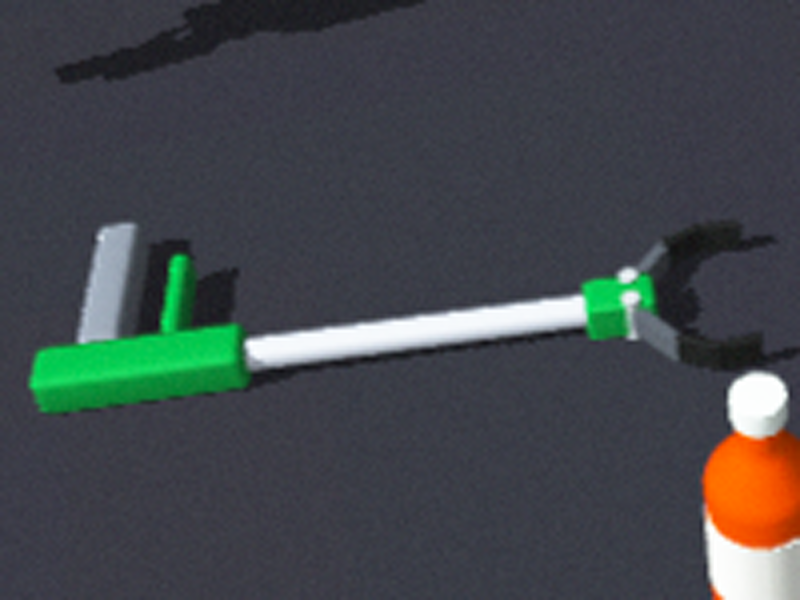

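View pics/c3.png

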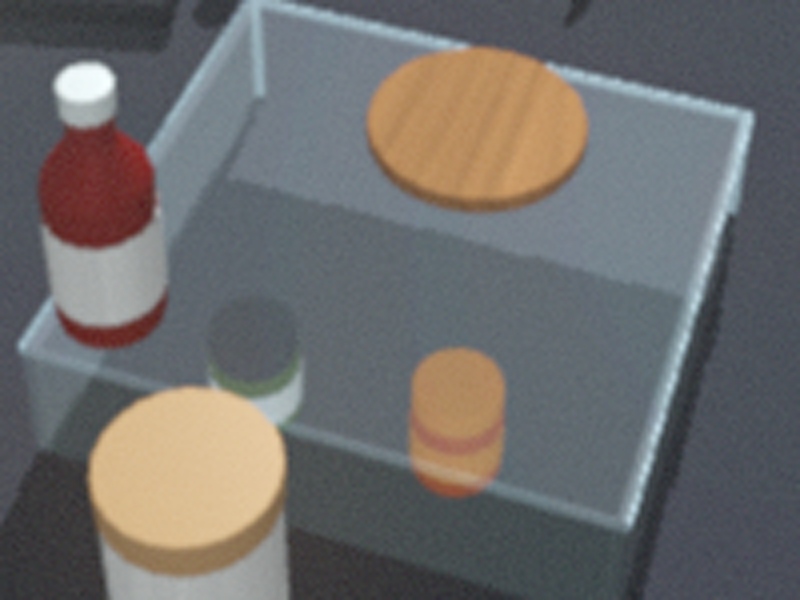

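View pics/c4.png

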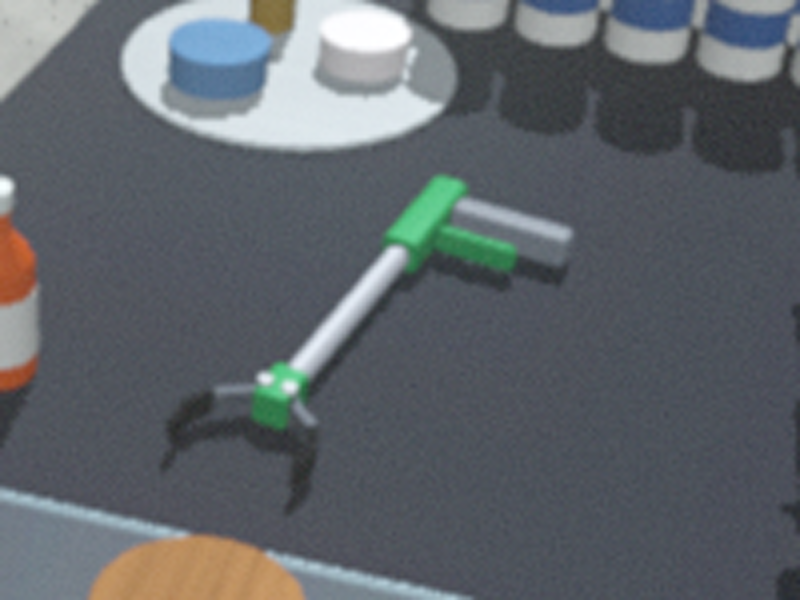

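Both views agree on the riser's top corners, the lids and the reacher housing. I'll fit the poses from these pixels.

```bash
cat > fit.py <<'E'
from h import *
from scipy.optimize import least_squares
A=shot('scene');B=shot('side')
f=lambda o,uv:[o[0]+(uv[0]+.5)/4-.5,o[1]+(uv[1]+.5)/4-.5]
c1=lambda *u:f((310,155),u);c2=lambda *u:f((100,200),u);c3=lambda *u:f((200,262),u);c4=lambda *u:f((270,140),u)
def T(q,X): 
    c,s=np.cos(q[2]),np.sin(q[2]);return [q[0]+c*X[0]-s*X[1],q[1]+s*X[0]+c*X[1],X[2]]
def fit(obs,q0,n=3):
    r=lambda q:np.concatenate([np.subtract(proj(p,T(list(q)+[0]*(3-n),X)),uv) for p,uv,X in obs])
    s=least_squares(r,q0,loss='soft_l1');print(s.x.round(3),'res',r(s.x).round(1));return s.x
print('riser')
r=fit([(A,c1(48,147),(-140,150,78)),(A,c1(253,462),(-140,-150,78)),(A,c1(685,340),(140,-150,78)),(A,c1(418,68),(140,150,78)),(A,c1(238,550),(-140,-150,0)),
(B,c3(253,3),(-140,-150,78)),(B,c3(750,115),(-140,150,78)),(B,c3(627,522),(140,150,78)),(B,c3(22,347),(140,-150,78))],[600,300,1.57])
def inr(x):
    c,s=np.cos(r[2]),np.sin(r[2]);d=x[:2]-r[:2];return (np.array([c*d[0]+s*d[1],-s*d[0]+c*d[1]])).round(1)
for n,o,q in [('chilli',[(A,c1(410,186),(0,0,60)),(A,c1(400,261),(0,0,0)),(B,c3(458,380),(0,0,60)),(B,c3(456,463),(0,0,0))],[550,350]),
 ('herb',[(A,c1(500,283),(0,0,60)),(A,c1(487,361),(0,0,0)),(B,c3(254,332),(0,0,60))],[650,350]),
 ('board',[(A,c1(236,243),(0,0,90)),(B,c3(478,124),(0,0,90))],[550,230])]:
    print(n);x=fit(o,q,2);print(inr(x))
print('reacher')
q=fit([(A,c2(36,352),(-20,15,28)),(A,c2(242,326),(90,15,28)),(A,c2(247,360),(90,-15,28)),(A,c2(32,380),(-20,-15,28)),(A,c2(40,411),(-20,-15,0)),(A,c2(247,387),(90,-15,0)),
(A,c2(629,286),(300,0,28)),(B,c4(277,382),(300,0,28)),(A,c2(98,227),(0,109,27)),(A,c2(137,223),(24,109,27)),(B,c4(435,178),(-20,-15,28)),(B,c4(466,183),(-20,15,28)),(B,c4(388,236),(90,-15,28)),(B,c4(415,247),(90,15,28)),(B,c4(572,233),(0,109,27)),(B,c4(566,240),(24,109,27))],[572,-300,1.57])
print('grip',T(q,(27,60,14)),'jaws',T(q,(350,0,14)))
E
python3 fit.py
```

```text
riser
[568.152 295.881   1.616] res [-0.5  0.4 -0.2 -0.4  0.1 -0.5  0.2  0.   0.1  1.7 -0.5 -1.9  0.8  0.
  0.3  1.1 -0.5 -0.1]
chilli
[514.168 370.835] res [-0.1  0.6 -1.1 -0.5 -0.1  1.2 -0.4 -0.2]
[77.3 50.5]
herb
[619.694 378.742] res [ 0.5  0.6 -0.8 -1.  -0.2  0. ]
[ 80.4 -55.3]
board
[559.744 224.474] res [ 0.1 -1.7 -0.3 -0.7]
[-70.9  11.7]
reacher
[ 569.186 -362.601    1.446] res [-0.3 -1.1  1.  -1.6 -1.1 -0.  -1.5  2.4  0.5  3.1  1.7  1.7  0.3  0.4
  0.3  0.7 -0.3 -0.6  0.8 -0.9 -0.  -1.6  1.  -0.4 -1.9 -0.1  0.5 -0.2
  0.9 -1.8 -0.2  0.1]
grip [np.float64(513.0088537284445), np.float64(-328.3490813400068), 14] jaws [np.float64(612.7094040273174), np.float64(-15.317453113557633), 14]
```

Request:
step_arm:
  series:
    - [[0,0,0.187,0,0,0,0],[0,0,0.187,0,0,0,0],[0,0,0.187,0,0,0,0],[0,0,0.187,0,0,0,0],[0,0,0,0.159,-0.233,0.0925,0],[0,0,0,0.159,-0.233,0.0925,0],[0,0,0,0.159,-0.233,0.0925,0],[0,0,0,0.159,-0.233,0.0925,0],[0,0,0,0.159,-0.233,0.0925,0],[0,0,0,0.159,-0.233,0.0925,0],[0,0,0,0.159,-0.233,0.0925,0],[0,0,0,0.159,-0.233,0.0925,0]]

```text
clock: 2.8
eef_pos: [514.9, -327.7, 120.0]
tool_rot: [3.141, -0.001, -0.127]
force: [1.2, -0.3, 0.8]
width: 85.3
gripper_force: 0.0
```

Run:
```python
from h import *
p=shot('wrist','w1.png');s=ctrl.read_state();print(s['eef_pos'],s['tool_rot'],s['width'])
def T(q,X): 
    c,s=np.cos(q[2]),np.sin(q[2]);return [q[0]+c*X[0]-s*X[1],q[1]+s*X[0]+c*X[1],X[2]]
for X in [(0,109,27),(24,109,27),(90,15,28),(54,79,24),(43,79,24)]:print(X,np.round(proj(p,T([569.2,-362.6,1.446],X))))
```

```text
[ 520.73096901 -317.85633681  117.38351611] [-3.13345197e+00 -1.28056478e-03 -1.16310183e-01] 85.5104424350427
(0, 109, 27) [363. 317.]
(24, 109, 27) [329. 317.]
(90, 15, 28) [224. 181.]
(54, 79, 24) [285. 275.]
(43, 79, 24) [301. 275.]
```

View pics/w1.png

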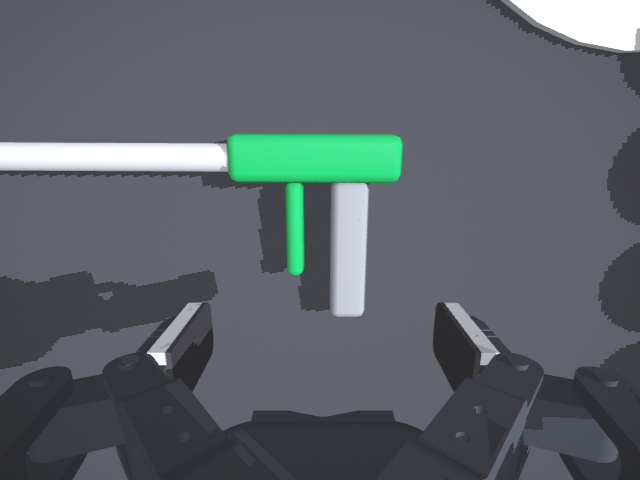

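The wrist picture shows the grip end at (348,314) and the trigger at (295,272), within 3 px (about 1–2 mm) of my fit. The fingers straddle both bars. I'll descend.

Request:
step_arm:
  series:
    - [[0,0,0,0,0,0,0],[0,0,0,0,0,0.15,0],[0,0,0,0,0,0.15,0],[0,0,0,0,0,0.15,0],[0,0,0,0,0,0.1,0],[0,0,0,0,0,0.1,0],[0,0,0,0,0,0,0],[0,0,0,0,0,0,0],[0,0,0,0,0,0,0]]

```text
clock: 3.75
eef_pos: [514.3, -329.5, 23.8]
tool_rot: [3.141, -0.002, -0.127]
force: [-0.8, 0.5, -0.1]
width: 85.4
gripper_force: 0.0
```

Request:
step_arm:
  series:
    - [[0,0,0,0,0,0.07,0],[0,0,0,0,0,0.07,0],[0,0,0,0,0,0,0.3],[0,0,0,0,0,0,0.35],[0,0,0,0,0,0,0.36],[0,0,0,0,0,0,0.37],[0,0,0,0,0,0,0.38],[0,0,0,0,0,0,0.38],[0,0,0,0,0,0,0.38]]

```text
clock: 4.65
eef_pos: [513.7, -329.6, 2.1]
tool_rot: [3.141, -0.0, -0.127]
force: [-0.6, -1.6, 0.6]
width: 53.3
gripper_force: 11.2
```

Request:
step_arm:
  series:
    - [[0,0,-0.044,0,0,0,0.385],[0,0,-0.044,0,0,0,0.385],[0,0,-0.044,0,0,0,0.385],[0,0,-0.044,0,0,0,0.385],[0,0,-0.043,0,0,0,0.385],[0,0,0,-0.031,-0.0545,0,0.385],[0,0,0,-0.031,-0.0545,0,0.385],[0,0,0,-0.031,-0.0545,0,0.385],[0,0,0,-0.031,-0.0545,0,0.385],[0,0,0,-0.031,-0.0545,0,0.385],[0,0,0,-0.031,-0.0545,0,0.385],[0,0,0,0,0,0,0.385]]

```text
clock: 5.85
eef_pos: [482.7, -279.4, 2.1]
tool_rot: [-3.14, 0.001, 0.047]
force: [0.7, -0.2, 9.0]
width: 52.8
gripper_force: 10.8
```

Run:
```python
from h import *
a=shot('scene');b=shot('side');s=ctrl.read_state();print(s['eef_pos'],s['tool_rot'],s['width'],s['force'])
t=s['eef_pos'];th=s['tool_rot'][2]+np.pi/2
x=np.array([np.cos(th),np.sin(th)]);y=np.array([-x[1],x[0]])
o=[]
for p in (a,b):
    i=p['img'][:,:,::-1].copy()
    for X in [(300,0,28),(372,42,24),(372,-42,24),(350,0,14),(90,-15,28)]:
        w=t[:2]+x*(X[0]-26.6)+y*(X[1]-60);u=proj(p,[*w,X[2]]);print(np.round(u,1),w.round())
        cv2.drawMarker(i,tuple(int(round(k)) for k in u),(255,0,255),0,5,1)
    c=np.round(proj(p,[*(t[:2]+x*310-60*y),14])).astype(int)
    o.append(cv2.resize(i[c[1]-75:c[1]+75,c[0]-66:c[0]+66],None,fx=3,fy=3))
cv2.imwrite('pics/j1.png',np.hstack(o))
```

```text
[ 482.68158992 -279.43388973    2.1308171 ] [-3.13984931e+00  1.32203137e-03  4.64124416e-02] 52.7284353888221 [-0.25618168 -0.70402093 10.40054305]
[275.2 244. ] [530.  -4.]
[297.6 228. ] [485.  66.]
[309.1 249.3] [569.  70.]
[294.9 243.4] [528.  46.]
[187.9 270.2] [ 555. -213.]
[359.9 256. ] [530.  -4.]
[369.4 278.5] [485.  66.]
[336.3 270.8] [569.  70.]
[354.6 272.1] [528.  46.]
[372.2 212. ] [ 555. -213.]
```

View pics/j1.png

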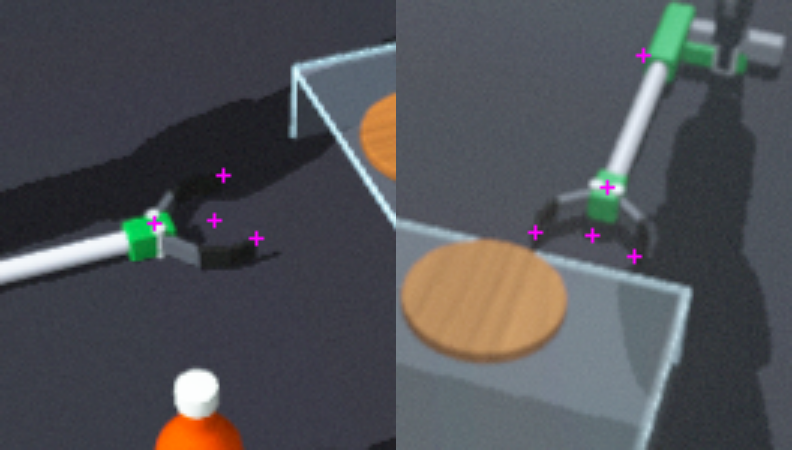

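The crop shows the jaw pins within 1 px of my markers in both views, and the jaws are in line with the chilli lane. I'll advance.

Request:
step_arm:
  series:
    - [[0,0,0,0.003,-0.1,-0.007,0.385],[0,0,0,0.003,-0.17,0,0.385],[0,0,0,0,-0.17,0,0.385],[0,0,0,0,-0.17,0,0.385],[0,0,0,0,-0.17,0,0.385],[0,0,0,0,-0.17,0,0.385],[0,0,0,0,-0.17,0,0.385],[0,0,0,0,-0.17,0,0.385],[0,0,0,0,-0.17,0,0.385],[0,0,0,0,-0.17,0,0.385],[0,0,0,0,-0.1,0,0.385],[0,0,0,0,0,0,0.385]]

```text
clock: 7.15
eef_pos: [469.6, -17.3, 2.2]
tool_rot: [-3.138, 0.005, 0.052]
force: [-1.0, 1.6, 0.3]
width: 52.9
gripper_force: 9.7
```

```bash
cat > jaw.py <<'E'
from h import *
import sys
a=shot('scene');b=shot('side');s=ctrl.read_state();print(s['eef_pos'],s['tool_rot'],s['width'],s['force'],s['clock'])
t=s['eef_pos'];th=s['tool_rot'][2]+np.pi/2
x=np.array([np.cos(th),np.sin(th)]);y=np.array([-x[1],x[0]])
m=s['width']/2
w=t[:2]+x*(350-m)-60*y;d=w-[568.15,295.88];C,S=np.cos(1.616),np.sin(1.616)
print('jaw riser',C*d[0]+S*d[1],-S*d[0]+C*d[1])
o=[]
for p in (a,b):
    i=p['img'][:,:,::-1].copy()
    for X in [(300,0,28),(350,0,14)]:
        w=t[:2]+x*(X[0]-m)+y*(X[1]-60);u=proj(p,[*w,X[2]])
        cv2.drawMarker(i,tuple(int(round(k)) for k in u),(255,0,255),0,5,1)
    c=np.round(proj(p,[*(t[:2]+x*310-60*y),14])).astype(int)
    o.append(cv2.resize(i[c[1]-75:c[1]+75,c[0]-66:c[0]+66],None,fx=3,fy=3))
cv2.imwrite('pics/'+sys.argv[1],np.hstack(o))
E
python3 jaw.py j2.png
```

```text
[470.58876589 -20.65150339   2.37179601] [-3.1403583   0.0036154   0.04766958] 52.644155916103934 [ 0.3999374   0.4103189  -1.40773928] 7.25
jaw riser 12.025353704594329 52.56342825406138
```

View pics/j2.png

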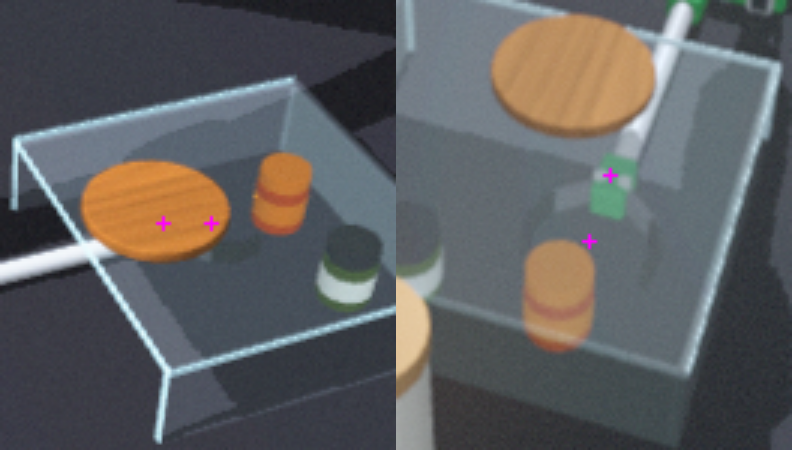

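The crop shows the open jaws heading straight at the jar, with the lane about 2 mm off. I'll correct that, advance and check.

Request:
step_arm:
  series:
    - [[0,0,0,0.008,-0.085,0,0.385],[0,0,0,0.008,-0.085,0,0.385],[0,0,0,0,-0.085,0,0.385],[0,0,0,0,-0.085,0,0.385],[0,0,0,0,-0.055,0,0.385],[0,0,0,0,0,0,0.385],[0,0,0,0,0,0,0.385]]

```text
clock: 7.95
eef_pos: [472.3, 37.6, 2.9]
tool_rot: [3.142, 0.0, 0.046]
force: [-0.1, 1.0, -1.4]
width: 52.8
gripper_force: 10.3
```

```bash
python3 jaw.py j3.png
```

```text
[472.40952131  36.9149925    2.9238836 ] [3.14134488e+00 3.56396791e-05 4.48425792e-02] 53.03922817870556 [-0.3994488   0.32449094 -1.72358935] 8.05
jaw riser 69.08457513309405 47.22805903143423
```

View pics/j3.png

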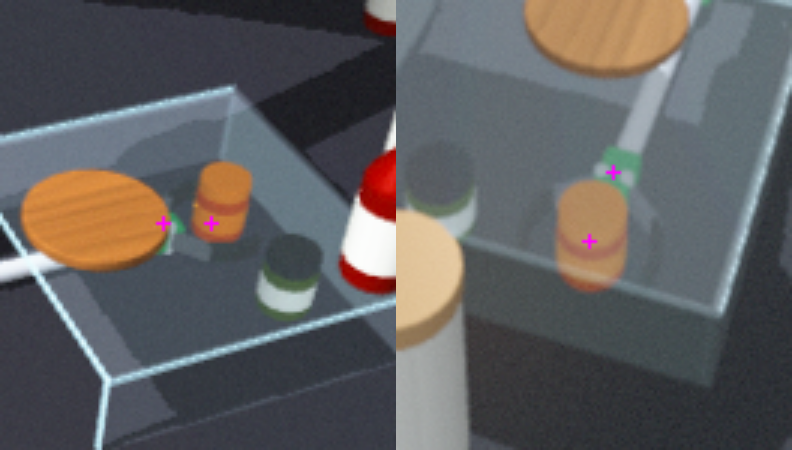

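The crop shows the jar between the jaws, laterally centred and about 8–10 mm ahead of the jaw point. I'll advance 5 mm; closing adds about 6 mm. Then I'll squeeze in small steps.

Request:
step_arm:
  series:
    - [[0,0,0,0,-0.033,0,0.385],[0,0,0,0,0,0,0.4],[0,0,0,0,0,0,0.42],[0,0,0,0,0,0,0.44],[0,0,0,0,0,0,0.46],[0,0,0,0,0,0,0.475],[0,0,0,0,0,0,0.485],[0,0,0,0,0,0,0.49],[0,0,0,0,0,0,0.495],[0,0,0,0,0,0,0.495]]

```text
clock: 9.05
eef_pos: [472.6, 40.3, 3.6]
tool_rot: [3.139, -0.002, 0.044]
force: [-2.4, -4.9, 8.8]
width: 43.6
gripper_force: 17.5
```

Request:
step_arm:
  series:
    - [[0,0,0,0,0,0,0.5],[0,0,0,0,0,0,0.505],[0,0,0,0,0,0,0.51],[0,0,0,0,0,0,0.515],[0,0,0,0,0,0,0.515],[0,0,0,0,0,0,0.515]]

```text
clock: 9.65
eef_pos: [472.7, 39.6, 3.8]
tool_rot: [3.139, -0.002, 0.043]
force: [-1.5, -6.7, 10.7]
width: 41.6
gripper_force: 20.1
```

Request:
step_arm:
  series:
    - [[0,0,0,0,0,0,0.52],[0,0,0,0,0,0,0.525],[0,0,0,0,0,0,0.53],[0,0,0,0,0,0,0.53],[0,0,0,0,0,0,0.53]]

```text
clock: 10.15
eef_pos: [472.7, 39.2, 3.9]
tool_rot: [3.138, -0.002, 0.043]
force: [-2.3, -7.4, 12.4]
width: 40.9
gripper_force: 28.8
```

Request:
step_arm:
  series:
    - [[0,0,0,0,0,0,0.535],[0,0,0,0,0,0,0.54],[0,0,0,0,0,0,0.54],[0,0,0,0,0,0,0.54],[0,0,0,0,0.02,0,0.54],[0,0,0,0,0.04,0,0.54],[0,0,0,0,0.06,0,0.54],[0,0,0,0,0.06,0,0.54],[0,0,0,0,0.04,0,0.54],[0,0,0,0,0.02,0,0.54],[0,0,0,0,0,0,0.54],[0,0,0,0,0,0,0.54]]

```text
clock: 11.35
eef_pos: [475.0, 9.6, 4.1]
tool_rot: [-3.137, -0.002, 0.049]
force: [1.1, 7.3, 14.5]
width: 40.2
gripper_force: 43.1
```

```bash
cat > seg.py <<'E'
from h import *
def mask(p,lo,hi,box):
    h=cv2.cvtColor(p['img'],cv2.COLOR_RGB2HSV);m=cv2.inRange(h,lo,hi);z=np.zeros_like(m);x0,y0,x1,y1=box;z[y0:y1,x0:x1]=m[y0:y1,x0:x1];return z
def blobs(p,z=30):
    # orange things: pixel boxes, table positions
    m=mask(p,(3,110,60),(16,255,255),(120,150,480,420))
    n,l,s,c=cv2.connectedComponentsWithStats(m)
    return [(s[i].tolist(),onz(p,s[i,:2]+(s[i,2:4]-1)/2,z)[:2].round(1)) for i in range(1,n) if s[i,4]>60]
if __name__=='__main__':
    for n in('scene','side'):
        p=shot(n);print(n)
        for b in blobs(p):print(b)
        for t in('chilli','herb_center'):print(t,[(np.round(r['centre']),round(r['score'],2),onz(p,r['centre'],30)[:2].round()) for r in ctrl.recognise(p,t)[:2]])
    s=ctrl.read_state();print(s['eef_pos'],s['width'],s['gripper_force'],s['clock'])
E
python3 seg.py
```

```text
scene
([344, 199, 68, 35, 1674], array([508.4, 277.8]))
([275, 307, 30, 30, 718], array([764.7, -33.6]))
([277, 344, 29, 15, 140], array([832.2, -49.6]))
chilli []
herb_center []
side
([259, 194, 20, 22, 340], array([ 847.2, -128.1]))
([260, 230, 19, 8, 89], array([784.7,   1.5]))
([292, 274, 54, 40, 1667], array([579. , 169.4]))
([308, 340, 20, 33, 500], array([517.2, 340.9]))
chilli []
herb_center []
[474.88995183   9.59471204   4.11612248] 40.011428679674786 43.098605275154114 11.65
```

Request:
step_arm:
  series:
    - [[0,0,0,0,0.03,0,0.54],[0,0,0,0,0.07,0,0.54],[0,0,0,0,0.1,0,0.54],[0,0,0,0,0.1,0,0.54],[0,0,0,0,0.1,0,0.54],[0,0,0,0,0.1,0,0.54],[0,0,0,0,0.1,0,0.54],[0,0,0,0,0.1,0,0.54],[0,0,0,0,0.07,0,0.54],[0,0,0,0,0.03,0,0.54],[0,0,0,0,0,0,0.54]]

```text
clock: 12.75
eef_pos: [480.3, -111.0, 4.1]
tool_rot: [-3.137, -0.002, 0.048]
force: [-0.9, 6.1, 14.8]
width: 40.0
gripper_force: 43.4
```

```bash
python3 seg.py
```

```text
scene
([344, 199, 50, 35, 1349], array([501.3, 255.2]))
([275, 307, 30, 30, 716], array([764.7, -33.6]))
([277, 344, 29, 15, 136], array([832.2, -49.6]))
chilli []
herb_center []
side
([259, 194, 20, 22, 339], array([ 847.2, -128.1]))
([260, 230, 19, 8, 86], array([784.7,   1.5]))
([292, 274, 54, 57, 1896], array([569.2, 195.6]))
chilli []
herb_center []
[ 480.33091248 -110.98920987    4.13246619] 40.28075036747181 43.5166597366333 13.05
```

Request:
step_arm:
  series:
    - [[0,0,0,0,0.03,0,0.54],[0,0,0,0,0.07,0,0.54],[0,0,0,0,0.1,0,0.54],[0,0,0,0,0.1,0,0.54],[0,0,0,0,0.1,0,0.54],[0,0,0,0,0.1,0,0.54],[0,0,0,0,0.1,0,0.54],[0,0,0,0,0.1,0,0.54],[0,0,0,0,0.1,0,0.54],[0,0,0,0,0.1,0,0.54],[0,0,0,0,0.07,0,0.54],[0,0,0,0,0.03,0,0.54]]

```text
clock: 14.25
eef_pos: [487.1, -260.3, 4.1]
tool_rot: [-3.136, -0.001, 0.047]
force: [-0.0, 11.9, 18.1]
width: 40.3
gripper_force: 42.7
```

```bash
python3 seg.py
```

```text
scene
([344, 199, 50, 35, 1328], array([501.3, 255.2]))
([296, 222, 20, 25, 281], array([519.3,  76.7]))
([275, 307, 30, 30, 716], array([764.7, -33.6]))
([278, 344, 28, 15, 137], array([832.5, -48.7]))
chilli [(array([309., 235.]), 0.95, array([527.,  83.]))]
herb_center []
side
([259, 194, 20, 22, 339], array([ 847.2, -128.1]))
([260, 230, 19, 8, 88], array([784.7,   1.5]))
([341, 258, 21, 24, 238], array([534.6,  58.5]))
([292, 274, 55, 40, 1689], array([577.9, 169. ]))
chilli [(array([350., 269.]), 0.92, array([538.,  57.]))]
herb_center []
[ 487.21829711 -260.68520117    4.08217684] 40.049836466632605 43.56187105178833 14.55
```

The jar is out at about (530, 68), riser x around -226. I'll release the squeeze slowly and then slide the reacher straight back.

Request:
step_arm:
  series:
    - [[0,0,0,0,0,0,0.53],[0,0,0,0,0,0,0.52],[0,0,0,0,0,0,0.5],[0,0,0,0,0,0,0.47],[0,0,0,0,0,0,0.44],[0,0,0,0,0,0,0.41],[0,0,0,0,0,0,0.385],[0,0,0,0,0,0,0.38],[0,0,0,0,0,0,0.38]]

```text
clock: 15.45
eef_pos: [485.7, -263.7, 2.6]
tool_rot: [3.141, 0.001, 0.045]
force: [-0.1, 0.2, -1.2]
width: 53.0
gripper_force: 10.3
```

Request:
step_arm:
  series:
    - [[0,0,0,0,0.03,0,0.38],[0,0,0,0,0.07,0,0.38],[0,0,0,0,0.1,0,0.38],[0,0,0,0,0.1,0,0.38],[0,0,0,0,0.1,0,0.38],[0,0,0,0,0.1,0,0.38],[0,0,0,0,0.1,0,0.38],[0,0,0,0,0.1,0,0.38],[0,0,0,0,0.07,0,0.38],[0,0,0,0,0.03,0,0.38],[0,0,0,0,0,0,0.38]]

```text
clock: 16.55
eef_pos: [491.4, -384.2, 2.9]
tool_rot: [3.141, -0.0, 0.044]
force: [-0.8, -0.5, -1.5]
width: 52.8
gripper_force: 10.6
```

```bash
python3 seg.py; python3 jaw.py j4.png
```

```text
scene
([344, 200, 50, 34, 1327], array([503.2, 254.4]))
([295, 222, 20, 30, 359], array([527.5,  71.6]))
([275, 307, 30, 30, 716], array([764.7, -33.6]))
([277, 344, 29, 15, 141], array([832.2, -49.6]))
chilli [(array([304., 238.]), 0.66, array([531.,  68.]))]
herb_center []
side
([259, 194, 20, 22, 339], array([ 847.2, -128.1]))
([260, 230, 19, 8, 88], array([784.7,   1.5]))
([341, 258, 21, 24, 260], array([534.6,  58.5]))
([292, 274, 61, 40, 1700], array([571.5, 166.3]))
chilli [(array([351., 269.]), 0.65, array([535.,  55.]))]
herb_center [(array([350., 238.]), 0.61, array([576., -66.])), (array([380., 208.]), 0.36, array([ 540., -241.]))]
[ 491.66313377 -382.40681819    2.78162864] 53.227557393912974 10.339177250862122 16.85
[ 491.61281109 -382.6896171     2.84262437] [-3.14116968e+00  9.43951748e-05  4.59356016e-02] 53.377761667772674 [-0.08325707  1.10879795 -2.37218723] 16.95
jaw riser -351.0629178438271 47.35905581816387
```

Request:
step_arm:
  series:
    - [[0,0,0,0,0,0,0.35],[0,0,0,0,0,0,0.2],[0,0,0,0,0,0,0],[0,0,0,0,0,0,0],[0,0,0,0,0,-0.15,0],[0,0,0,0,0,-0.25,0],[0,0,0,0,0,-0.3,0],[0,0,0,0,0,-0.3,0],[0,0,0,0,0,-0.2,0],[0,0,0,0,0,0,0],[0,0,0,0,0,0,0]]

```text
clock: 18.05
eef_pos: [491.7, -383.2, 183.5]
tool_rot: [3.141, -0.001, 0.045]
force: [-0.6, -0.9, -1.1]
width: 85.6
gripper_force: 0.0
```

Run:
```python
from h import *
p=shot('scene');print(onz(p,[304.5,236.5],30))
p=shot('side');print(onz(p,[351.2,274],30))
s=ctrl.read_state();print(s['eef_pos'],s['tool_rot'],s['width'])
```

```text
[527.45140737  71.59311845  30.        ]
[529.1297989  74.3968512  30.       ]
[ 490.82218822 -382.40305327  181.55074952] [-3.13968580e+00  1.77852379e-03  4.53598998e-02] 85.28934069037447
```

Request:
step_arm:
  series:
    - [[0,0,0,0.035,-0.15,0,0],[0,0,0,0.035,-0.3,0,0],[0,0,0,0.035,-0.3,0,0],[0,0,0,0.035,-0.3,0,0],[0,0,0,0.035,-0.3,0,0],[0,0,0,0.035,-0.3,0,0],[0,0,0,0.035,-0.3,0,0],[0,0,0,0.035,-0.3,0,0],[0,0,0,0.035,-0.3,0,0],[0,0,0,0.035,-0.3,0,0],[0,0,0,0.035,-0.17,0,0],[0,0,0,0,0,0,0]]

```text
clock: 19.35
eef_pos: [527.9, 77.4, 180.9]
tool_rot: [-3.14, 0.003, 0.053]
force: [-0.3, -0.4, 0.4]
width: 85.2
gripper_force: 0.0
```

Request:
step_arm:
  series:
    - [[0,0,0,0,0,0,0],[0,0,0,0,0,0,0],[0,0,0,0,0,0,0]]

```text
clock: 19.65
eef_pos: [528.4, 70.1, 182.6]
tool_rot: [3.141, 0.001, 0.042]
force: [0.2, 0.5, -0.2]
width: 85.6
gripper_force: 0.0
```

Run:
```python
from h import *
from seg import mask
p=shot('wrist','w2.png');s=ctrl.read_state();print(s['eef_pos'],s['tool_rot'])
print('expected',proj(p,[528,73,60]))
m=mask(p,(3,110,60),(16,255,255),(0,0,640,480));n,l,st,c=cv2.connectedComponentsWithStats(m)
for i in range(1,n):
    if st[i,4]>150:
        x,y,w,h,a=st[i];print(st[i],onz(p,c[i],45)[:2],onz(p,c[i],60)[:2])
```

```text
[528.51769103  70.27322551 182.75575346] [3.14104932e+00 3.96575301e-04 4.26851779e-02]
expected [np.float64(319.0131031231769), np.float64(235.93750184761709)]
[  19   91  165  187 3557] [517.36454026 237.68072249] [521.55485538 228.88933433]
[  0 109  63  26 482] [596.56137315 287.47903055] [596.51579859 276.02415029]
[ 16 108  59  13 219] [605.14245284 275.06015483] [604.63791413 264.26950552]
[ 61 121  57  14 382] [597.45437984 240.72668481] [597.36104229 231.77238154]
[  0 136  69   8 286] [587.58350884 285.22122981] [588.01812069 273.88710936]
[103 140  38  10 190] [586.89322452 221.69485395] [587.36475663 213.75847947]
[  0 157 125  16 736] [570.7040357  270.75897055] [572.0414562  260.19837263]
[   0  179  166   29 1856] [548.9068996  261.49300974] [551.41015288 251.42800724]
[293 194  57  30 209] [549.21624852  75.15040935] [551.70295609  75.05205159]
[  0 213 149  24 842] [526.46245309 268.08701327] [530.16616094 257.66932657]
```

Run:
```python
from h import *
p=shot('wrist');i=p['img']
h=cv2.cvtColor(i,cv2.COLOR_RGB2HSV)
m=np.zeros(h.shape[:2],np.uint8);m[160:340,230:410]=cv2.inRange(h[160:340,230:410],(0,90,60),(25,255,255))
n,l,st,c=cv2.connectedComponentsWithStats(m);k=1+st[1:,4].argmax();print(st[k],c[k])
cn=max(cv2.findContours((l==k).astype(np.uint8),0,1)[0],key=len);e=cv2.minEnclosingCircle(cn);print(e)
for z in(55,60):print(onz(p,e[0],z),[onz(p,(e[0][0]+e[1],e[0][1]),z)[:2]-onz(p,e[0],z)[:2]])
for y in range(180,300,8):print(y,i[y,320],i[235,y+85])
```

```text
[ 292  192   61   70 3281] [321.69795794 227.32154831]
((322.0, 226.5), 34.73120880126953)
[534.19959821  71.30227994  55.        ] [array([  1.10249033, -25.90451912])]
[535.33746264  71.34284619  60.        ] [array([  1.08211947, -25.42587795])]
180 [114 117 128] [75 77 83]
188 [114 117 127] [74 76 82]
196 [199 120   0] [75 77 82]
204 [255 211   0] [75 77 83]
212 [255 209   0] [255 206   0]
220 [255 209   0] [255 207   0]
228 [255 208   0] [255 207   0]
236 [255 207   0] [255 207   0]
244 [255 205   0] [255 208   0]
252 [255 205   0] [255 209   0]
260 [255 203   0] [255 209   0]
268 [115 118 128] [127 121 125]
276 [114 118 128] [114 117 127]
284 [114 118 128] [114 117 127]
292 [114 118 128] [115 118 128]
```

Request:
step_arm:
  series:
    - [[0,0,0,0.017,-0.008,0.2,0],[0,0,0,0,0,0.25,0],[0,0,0,0,0,0.25,0],[0,0,0,0,0,0.2,0],[0,0,0,0,0,0.15,0],[0,0,0,0,0,0.075,0],[0,0,0,0,0,0,0],[0,0,0,0,0,0,0]]

```text
clock: 20.55
eef_pos: [531.8, 72.8, 14.8]
tool_rot: [3.142, -0.001, 0.045]
force: [-1.0, -0.5, 0.4]
width: 85.4
gripper_force: 0.0
```

Request:
step_arm:
  series:
    - [[0,0,0,0,0,0,0.3],[0,0,0,0,0,0,0.4],[0,0,0,0,0,0,0.43],[0,0,0,0,0,0,0.46],[0,0,0,0,0,0,0.48],[0,0,0,0,0,0,0.49],[0,0,0,0,0,0,0.5],[0,0,0,0,0,0,0.5],[0,0,0,0,0,0,0.5]]

```text
clock: 21.45
eef_pos: [531.6, 73.0, 15.0]
tool_rot: [-3.141, -0.001, 0.045]
force: [-1.1, -0.2, 5.8]
width: 44.8
gripper_force: 60.0
```

Request:
step_arm:
  series:
    - [[0,0,0,0,0,-0.05,0.52],[0,0,0,0,0,-0.15,0.52],[0,0,0,0,0,-0.2,0.52],[0,0,0,0,0,-0.2,0.52],[0,0,0,0,0,-0.14,0.52],[0,0,0,0,0,0,0.52],[0,0,0,0,0,0,0.52]]

```text
clock: 22.15
eef_pos: [531.0, 73.6, 125.3]
tool_rot: [-3.141, -0.0, 0.046]
force: [-0.0, -0.2, -2.0]
width: 44.8
gripper_force: 61.4
```

Request:
step_arm:
  series:
    - [[0,0,0,0.02,-0.08,0,0.52],[0,0,0,0.04,-0.18,0,0.52],[0,0,0,0.05,-0.2,0,0.52],[0,0,0,0.05,-0.2,0,0.52],[0,0,0,0.04,-0.18,0,0.52],[0,0,0,0.02,-0.1,0,0.52],[0,0,0,0.015,-0.06,0,0.52],[0,0,0,0,0,0,0.52],[0,0,0,0,0,0,0.52],[0,0,0,0,0,0,0.52]]

```text
clock: 23.15
eef_pos: [559.6, 222.7, 125.2]
tool_rot: [3.141, 0.0, 0.043]
force: [-1.0, -0.3, -1.2]
width: 44.4
gripper_force: 61.5
```

Run:
```python
from h import *
from seg import blobs
for n in('scene','side'):
    p=shot(n,n+'9.png')
    for b in blobs(p):print(b)
    print([np.round(proj(p,X)) for X in [(560,224.5,90),(560,224.5,110),(560,224.5,170)]])
s=ctrl.read_state();print(s['eef_pos'],s['tool_rot'],s['width'],s['force'])
```

```text
([344, 181, 50, 53, 1562], array([465.9, 270.6]))
([275, 307, 30, 30, 716], array([764.7, -33.6]))
([277, 344, 29, 15, 139], array([832.2, -49.6]))
[array([369., 214.]), array([370., 207.]), array([372., 187.])]
([259, 194, 20, 22, 339], array([ 847.2, -128.1]))
([260, 230, 19, 8, 90], array([784.7,   1.5]))
([292, 259, 54, 55, 1604], array([588. , 145.5]))
[array([319., 292.]), array([319., 285.]), array([320., 263.])]
[559.70747541 223.15601257 125.30683854] [3.14114557e+00 1.79217924e-05 4.31351472e-02] 44.05677379501568 [ 0.13426264 -0.98474878 -1.15936357]
```

Request:
step_arm:
  series:
    - [[0,0,0,0,0,0.04,0.52],[0,0,0,0,0,0.04,0.52],[0,0,0,0,0,0.02,0.52],[0,0,0,0,0,0.014,0.52],[0,0,0,0,0,0.007,0.52],[0,0,0,0,0,0,0.52],[0,0,0,0,0,0,0.52],[0,0,0,0,0,0,0.52]]

```text
clock: 24.05
eef_pos: [559.7, 224.7, 107.2]
tool_rot: [-3.141, -0.0, 0.045]
force: [0.4, 0.8, -1.0]
width: 44.4
gripper_force: 61.5
```

Request:
step_arm:
  series:
    - [[0,0,0,0,0,0.007,0.52],[0,0,0,0,0,0.007,0.52],[0,0,0,0,0,0,0.52],[0,0,0,0,0,0,0.52]]

```text
clock: 24.45
eef_pos: [559.6, 224.7, 105.1]
tool_rot: [-3.141, -0.0, 0.045]
force: [-0.5, 0.2, 0.7]
width: 44.4
gripper_force: 61.7
```

Request:
step_arm:
  series:
    - [[0,0,0,0,0,0.005,0.52],[0,0,0,0,0,0,0.52],[0,0,0,0,0,0,0.52]]

```text
clock: 24.75
eef_pos: [559.7, 224.7, 105.0]
tool_rot: [-3.141, -0.0, 0.045]
force: [-2.1, -0.3, 6.3]
width: 44.4
gripper_force: 62.3
```

Request:
step_arm:
  series:
    - [[0,0,0,0,0,0,0.49],[0,0,0,0,0,0,0.47],[0,0,0,0,0,0,0.45],[0,0,0,0,0,0,0.4],[0,0,0,0,0,0,0.2],[0,0,0,0,0,0,0],[0,0,0,0,0,0,0],[0,0,0,0,0,0,0]]

```text
clock: 25.55
eef_pos: [559.6, 224.6, 104.1]
tool_rot: [3.142, 0.0, 0.045]
force: [0.6, 0.1, -0.0]
width: 85.6
gripper_force: 0.0
```

Request:
step_arm:
  series:
    - [[0,0,0,0,0,-0.05,0],[0,0,0,0,0,-0.15,0],[0,0,0,0,0,-0.3,0],[0,0,0,0,0,-0.3,0],[0,0,0,0,0,-0.3,0],[0,0,0,0,0,-0.1,0],[0,0,0,0,0,0,0],[0,0,0,0,0,0,0],[0,0,0,0,0,0,0]]

```text
clock: 26.45
eef_pos: [558.5, 224.5, 282.6]
tool_rot: [3.141, 0.003, 0.045]
force: [0.5, -0.8, -0.3]
width: 85.4
gripper_force: 0.0
```

Run:
```python
from h import *
p=shot('wrist','w3.png');i=p['img']
h=cv2.cvtColor(i,cv2.COLOR_RGB2HSV)
u=proj(p,[559.7,224.7,150]);print(u)
r=slice(int(u[1])-70,int(u[1])+70),slice(int(u[0])-70,int(u[0])+70)
m=np.zeros(h.shape[:2],np.uint8);m[r]=cv2.inRange(i[r],(240,195,0),(255,225,30))
n,l,st,c=cv2.connectedComponentsWithStats(m);k=1+st[1:,4].argmax();print(st[k],c[k],onz(p,c[k],150))
for nm in('scene','side'):
    q=shot(nm)
    print(nm,[np.round(proj(q,[559.7,224.7,z])) for z in(90,120,150)])
    for t in('chilli','herb_center','reacher','sauce_top_center','sauce_center','tube_center'):print(t,[(np.round(x['centre']),round(x['score'],2)) for x in ctrl.recognise(q,t)[:2]])
print(ctrl.read_state()['eef_pos'],ctrl.read_state()['force'])
```

```text
[np.float64(322.82387480792636), np.float64(230.49241162225786)]
[324 205  27  42 109] [342.42201835 219.64220183] [568.79343658 210.27972098 150.        ]
scene [array([369., 214.]), array([370., 204.]), array([371., 194.])]
chilli [(array([370., 202.]), 0.96)]
herb_center []
reacher [(array([136., 277.]), 0.7)]
sauce_top_center [(array([466., 212.]), 0.85)]
sauce_center [(array([289., 332.]), 0.63)]
tube_center [(array([485., 181.]), 0.72), (array([467., 210.]), 0.53)]
side [array([319., 292.]), array([319., 282.]), array([320., 271.])]
chilli [(array([314., 283.]), 0.71)]
herb_center []
reacher [(array([384., 198.]), 0.92), (array([304., 340.]), 0.15)]
sauce_top_center [(array([222., 317.]), 0.9)]
sauce_center [(array([269., 216.]), 0.93)]
tube_center [(array([252., 404.]), 0.69)]
[559.59522145 224.65328885 284.15908297] [-0.02016225 -0.13113648 -0.4727    ]
```

Run:
```python
from h import *
for n in('scene','side'):
    p=shot(n);a=cv2.imread(f'pics/{n}0.png')[:,:,::-1];d=np.abs(p['img'].astype(int)-a).max(2)
    u=np.round(proj(p,[559.7,224.7,120])).astype(int);m=np.zeros(d.shape,np.uint8);r=slice(u[1]-30,u[1]+30),slice(u[0]-30,u[0]+30);m[r]=d[r]>60
    c=cv2.connectedComponentsWithStats(m)[2];print(n,c[1:][c[1:,4]>30].tolist())
    print('expected box',np.round([proj(p,[559.7+23*np.cos(t),224.7+23*np.sin(t),z]) for z in(90,150) for t in np.arange(0,6.3,.2)]).min(0),np.round([proj(p,[559.7+23*np.cos(t),224.7+23*np.sin(t),z]) for z in(90,150) for t in np.arange(0,6.3,.2)]).max(0))
```

```text
scene [[361, 188, 32, 31, 575]]
expected box [359. 188.] [381. 220.]
side [[309, 264, 23, 14, 236], [310, 278, 20, 10, 98], [304, 290, 25, 21, 313]]
expected box [308. 264.] [331. 300.]
```

The jar's box matches an upright jar at the board's centre. I'll hand in.

```bash
python3 -c "
from cell import ctrl
print(ctrl.finish_job())"
```

```text
the job is handed in; nothing more can be done
None
```

The job is handed in, no verdict returned: by the final camera checks the chilli jar stands upright at the centre of the board, and the reacher was released flat in front of the riser; both sauce bottles stand where they started, but the herb jar was not detected and the tube only roughly.

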